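Seat the relays and shut the control box

TASK

Some of the four plug-in relays in the open control box stand proud of their sockets: press down on the relays until all four are fully home. Then swing the box's hinged cover over and press it completely shut. Leave the other things on the bench where they are.

Things in the scene. Friction and masses are not known exactly. Their poses are not given: they have to be found in the camera images.
- enclosure: Grey open control box fixed to the bench, 150 mm along x, 240 along y (290 with its low ears), 4 mm walls 40 mm high. Origin: centre of its underside; x points from the front (robot side) to the hinge wall. Four relay sockets in a row at x = -25 mm, y = -75, -25, 25, 75 mm, holding the relays in varying order. Behind them (x > 20 mm) fixed board parts under 40 mm high.
- cover_hinge (a point): Middle of the cover's hinge line, which runs along the box's y on top of the far wall (box x = 75 mm, y = 0, height 40 mm). The hinge is stiff (0.4 Nm friction, about 3 N at the free edge): the cover (0.18 kg) stays at any angle where it is left and must be pushed all the way down.
- cover (a joint): Angle of the hinged cover, rad: 0 = fully shut, level on the box walls; 1.57 = upright on the far wall; more leans away from the robot (stop at 2.0). Starts between 1.6 and 1.85. The moving part is a clear hood with blue borders, 150 mm from hinge to free edge, 240 mm wide, 26 mm deep.
- cover_edge (a point): Middle of the cover's free edge on its flat outer face: 150 mm from the hinge line along the cover and 26 mm out from it. Shut, the outer face looks up, 66 mm above the bench; standing open, it looks away from the robot, 26 mm behind the hinge line.
- cover_tab (a point): Centre of the yellow tab, 24 mm long, 60 mm wide along y, 10 mm thick, that sticks out beyond the middle of the cover's free edge, 162 mm from the hinge line along the cover and 12 mm out from it; at the front when shut, pointing up when the cover stands open.
- relay_white_top (a point): Centre of the flat top face (30 x 30 mm) of the white plug-in relay. The relay is one white block on a black 33 x 33 mm foot, 28 mm tall, 50 mm from its neighbours' centres. Fully home, this point is 58 mm above the bench and the foot lies on the socket; at most 9 mm proud, 67 mm above the bench.
- relay_white (a joint): How far the white relay has been pushed down, m: 0 = 9 mm proud of its socket, 0.009 = fully home (hard stop). It slides straight down against about 7 N of friction and stays where it is left.
- relay_orange_top (a point): Centre of the flat top face (30 x 30 mm) of the orange plug-in relay. The relay is one orange block on a black 33 x 33 mm foot, 28 mm tall, 50 mm from its neighbours' centres. Fully home, this point is 58 mm above the bench and the foot lies on the socket; at most 9 mm proud, 67 mm above the bench.
- relay_orange (a joint): How far the orange relay has been pushed down, m: 0 = 9 mm proud of its socket, 0.009 = fully home (hard stop). It slides straight down against about 7 N of friction and stays where it is left.
- relay_grey_top (a point): Centre of the flat top face (30 x 30 mm) of the grey plug-in relay. The relay is one grey block on a black 33 x 33 mm foot, 28 mm tall, 50 mm from its neighbours' centres. Fully home, this point is 58 mm above the bench and the foot lies on the socket; at most 9 mm proud, 67 mm above the bench.
- relay_grey (a joint): How far the grey relay has been pushed down, m: 0 = 9 mm proud of its socket, 0.009 = fully home (hard stop). It slides straight down against about 7 N of friction and stays where it is left.
- relay_blue_top (a point): Centre of the flat top face (30 x 30 mm) of the blue plug-in relay. The relay is one blue block on a black 33 x 33 mm foot, 28 mm tall, 50 mm from its neighbours' centres. Fully home, this point is 58 mm above the bench and the foot lies on the socket; at most 9 mm proud, 67 mm above the bench.
- relay_blue (a joint): How far the blue relay has been pushed down, m: 0 = 9 mm proud of its socket, 0.009 = fully home (hard stop). It slides straight down against about 7 N of friction and stays where it is left.
- spool: Bystander: aluminium reel of solder, 54 mm across, 45 mm tall, upright. Origin: middle of its underside.
- flux: Bystander: amber bottle with red cap, 36 mm across, 90 mm tall, upright. Origin: middle of its underside.
- screwdriver: Bystander: red-handled screwdriver, 170 mm long, lying along its own x.
- spare_relay: Bystander: a loose spare relay, white, 33 x 33 x 28 mm, standing on the bench; it is not part of the job. Origin: middle of its underside.
- meter: Bystander: red hand multimeter, 150 x 75 x 38 mm, lying face up, long along its own x. Origin: middle of its underside.
- parts_tray: Bystander: black open parts tray, 100 x 140 x 30 mm. Origin: middle of its underside.

How it is judged:
On the way, in this order (a step that is already met when the one before it is completed fails the run):
1. all four relays are pressed fully home while the cover is still open (value of joint each of relay_white, relay_orange, relay_grey, relay_blue above 0.0072 m and value of joint cover above 0.3 rad), for 0.2 s.
2. the cover is pressed shut (value of joint cover below 0.04 rad), for 0.2 s.
At the end, for the whole second after the job is handed in: All four relays are within 1.8 mm of fully home, and the cover is shut to within 0.04 rad (6 mm at its free edge) and at rest (value of joint each of relay_white, relay_orange, relay_grey, relay_blue above 0.0072 m and value of joint cover below 0.04 rad and velocity of joint cover between -0.05 and 0.05 rad/s); the robot touches nothing.
It fails at once if a bystander on the bench is moved by more than 30 mm (distance of any of spool, flux, screwdriver, spare_relay, meter, parts_tray from where it was at the start of the episode above 0.03 m).
It also fails if it takes over 51 s, if anything falls off the work surface, if the arm or the gripper's body presses on something with over 40 N, if the wrist force passes 120 N, or if a joint passes its speed limit or range.

ROBOT

A 7-joint arm with a two-finger parallel gripper is mounted at the origin on the work surface. World frame = base frame: x ahead of the robot, y to its left, z up, the work surface at z = 0. Lengths are in m, angles in rad, forces in N, time in s.
With the tool pointing down it reaches from about 0.4 to 0.85 m from the base axis. Payload 10.4 kg.
Tool frame: the origin (TCP) lies on the mounting face of the last link; the fingertips stand r.tips_ahead ahead of it and the grasp point (between the pads) lies 164 mm ahead of it (r.tips_ahead is the distance from the TCP to the fingertips, in m); z points along the fingers, y is the line along which they close (so a half turn about z gives the same grasp; the last joint's range is limited). The gripper opens to 87 mm and grips with 3 to 60 N. Pads are 19 mm wide; open, the fingers measure 117 mm over their backs; the gripper's body (75 mm by 190 mm) begins 51 mm behind the grasp point.
Start: joints at [-1.181, 0.332, -0.065, 1.46, 0.022, 1.35, -0.088], TCP at [0.251, 0.573, 0.405] pointing down, gripper open.
Joint ranges: [-2.6, 2.6], [-0.5, 2.12], [-1.47, 1.34], [0.16, 2.42], [-1.27, 4.41], [0.06, 2.06], [-2.6, 2.6]. Speed limits (rad/s): [2.22, 2.22, 2.79, 2.79, 3.14, 3.14, 3.14].

INTERFACE

Orientations are given as a unit quaternion [x, y, z, w].
In Python, from bench import telemetry, imaging, job, r gives the robot as it stands.
- The arm moves only by the tool move_arm, never from a script. Its argument "steps" is a list of rows, each an object of numbers: "dx", "dy", "dz": the shift along the tool's x, y, z in cm; "spin": the turn about the tool's z in rad. In form: [{"dx": .., "dy": .., "dz": .., "spin": ..}, ...]. A call has 1 to 12 rows; each row shifts and turns the commanded pose from where the row before left it, along the tool's axes as they then stand; what a row does not reach is not made up. A row lasts 1/10 s, in which the tool goes at most 50 mm and 8.59 degrees, less where a joint would pass 70% of its speed; a pose out of reach is approached as far as the arm can. A call with a gripper value outside its range is refused whole. "claw" is the finger opening in cm, from 0 to 8.7, set as the call begins (left out, the last holds). The fingers move at their own pace and stop on an object; "squeeze" is the grip in N (left out, the last holds). Time passes only in rows, so rows that do not move let the fingers close. It gives the time, the measured TCP pose, the force, the opening and the grip force at its end, in the units of the state.
- telemetry.read_state(): the state, without advancing time (a new reading comes with each control period).
- imaging.camera(name): name is "side" or "top"; returns a dict with "img" (420x560x3 uint8, red, green, blue), "camera_matrix" (3x3 intrinsics, pixels), "D" ([k1, k2, p1, p2, k3] as OpenCV has them; the pictures are not rectified), "R" (3x3) and "t" (3): a world point X has camera coordinates R X + t. Camera axes: x right, y down, z forward; pixel columns grow to the right and rows downward; lengths in m; the calibration is good to about 2 mm. A picture is of the moment at which its call begins. There is no depth.
- job.close_job(): hands the job in; it is judged then, once.
The state is a dict: "time": time; "joint_positions": joint angles; "joint_vel": joint speeds; "joint_torque": joint torques, N m; "ee_pos": TCP position; "eef_rot": TCP orientation; "ft_force": force on the tool from outside, world axes, zero at the start; "torque": the same for the moment, N m; "width": finger opening in m; "grip_force": force on a finger pad.
Only numpy, scipy, OpenCV 4.12 (cv2) and the standard library are available. Lean on these libraries where they do the work, as an engineer would, in place of code of your own. Each camera call takes 0.05 s, during which the arm holds its last target. There are 200 camera calls.

## Working session

There is one attempt and no reset: what is moved stays moved. The work goes in short steps, Python scripts to look and compute and a tool call to move; the robot and the scene stay as the last step left them, time stands still between calls to the robot, and variables do not carry over. Pictures are saved under pics/ and viewed, at most 10 in all, crops included, and the job is handed in when it is done.

Besides the shell and the picture viewer there is one more tool, called after ">>>" as name([rows], argument=value, ...), one row to a line, values as JSON. move_arm: Moves the arm, as the interface text tells. Its arguments: {"type":"object","properties":{"steps":{"type":"array","items":{"type":"object","properties":{"dx":{"type":"number"},"dy":{"type":"number"},"dz":{"type":"number"},"spin":{"type":"number"}}}},"claw":{"type":"number"},"squeeze":{"type":"number"}},"required":["steps"]}

```bash
mkdir -p pics
cat > h.py <<'E'
import numpy as np, cv2
from bench import telemetry, imaging, job, r
def snap(n,f):
    c=imaging.camera(n); cv2.imwrite(f'pics/{f}.png',c["img"][:,:,::-1]); return c
def proj(c,X):
    X=np.atleast_2d(np.array(X,float)); return cv2.projectPoints(X,cv2.Rodrigues(np.array(c["R"]))[0],np.array(c["t"],float),np.array(c["camera_matrix"]),np.array(c["D"]))[0][:,0]
def ray(c,uv,z):
    p=cv2.undistortPoints(np.array(uv,float).reshape(-1,1,2),np.array(c["camera_matrix"]),np.array(c["D"]))[:,0]
    R=np.array(c["R"]);C=-R.T@np.array(c["t"]); d=np.c_[p,np.ones(len(p))]@R
    return C+d*((z-C[2])/d[:,2])[:,None]
E
python3 - <<'E'
from h import *
for n in("top","side"):
    c=snap(n,n+"0"); R=np.array(c["R"]); print(n,-R.T@np.array(c["t"]),R[2],c["camera_matrix"][0])
s=telemetry.read_state(); print(r.tips_ahead,s["ee_pos"],s["eef_rot"],s["time"],s["ft_force"])
E
```

```text
top [ 0.35199561 -0.05530159  1.29536038] [ 0.11251473  0.01755908 -0.9934949 ] [416.15630973   0.         280.13039011]
side [-0.1514997   0.63585877  0.84859757] [ 0.53570302 -0.54998008 -0.64073722] [455.65034889   0.         277.69793516]
0.1822 [0.25067939 0.57238978 0.40405013] [ 2.04923408e-01  9.78777816e-01 -6.09303243e-04 -1.11515584e-04] 0.1 [ 0.13480598 -0.15509028  0.37765155]
```

View pics/top0.png

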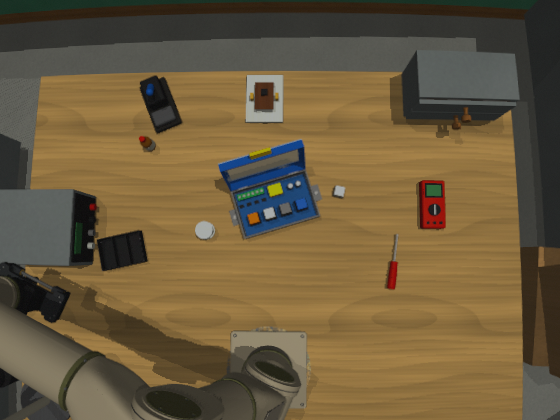

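View pics/side0.png

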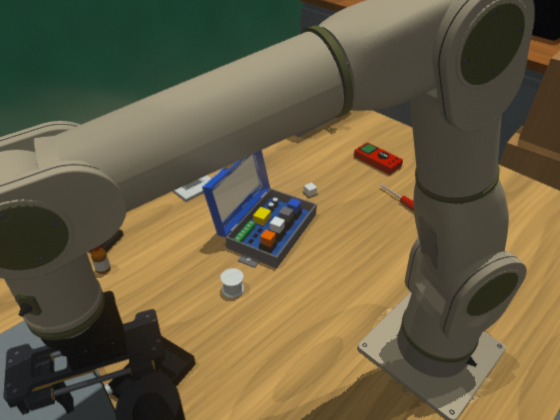

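The top view shows the box at about (270,205), with relays orange (253,218), white (269,213), grey (285,209) and blue (301,204) from left to right, and the cover open behind them. I'll enlarge both views.

Run:
```python
import cv2,numpy as np
a=cv2.imread('pics/top0.png')[135:245,210:330]; b=cv2.imread('pics/side0.png')[145:270,200:325]
A=cv2.resize(a,(0,0),fx=5,fy=5,interpolation=2); cv2.imwrite('pics/topc.png',A)
cv2.imwrite('pics/sidec.png',cv2.resize(b,(0,0),fx=4.8,fy=4.8,interpolation=2))
```

```text
(no output)
```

View pics/topc.png

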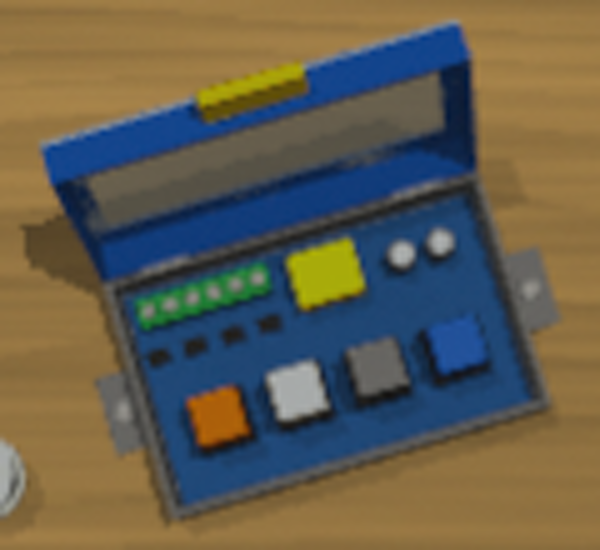

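View pics/sidec.png

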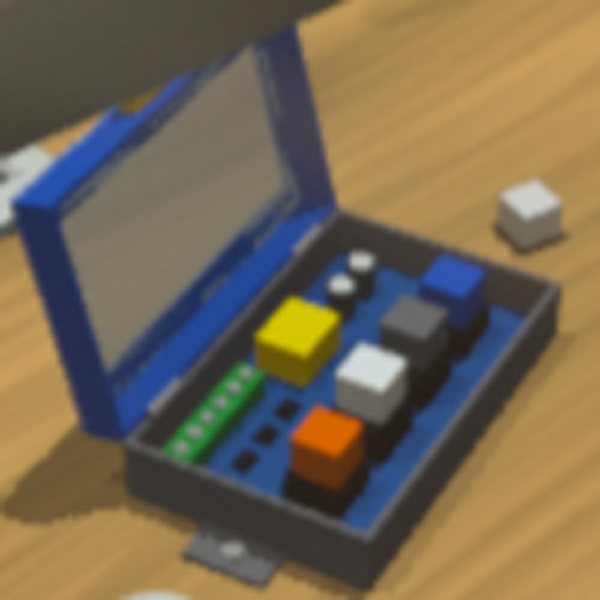

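Top crop: rim corners at about (172,519), (550,403), (482,178) and (103,282), tab at (252,92). Side crop: rim corners at about (370,537), (558,287), (340,210) and (128,442). Next I'll fit the box pose.

```bash
cat > fit.py <<'E'
from h import *
from scipy.optimize import least_squares
ct,cs=imaging.camera("top"),imaging.camera("side")
T=lambda p:(np.array(p)+.5)/5-.5+[210,135]
S=lambda p:(np.array(p)+.5)/4.8-.5+[200,145]
B=np.array([[-.075,.12,.04],[-.075,-.12,.04],[.075,-.12,.04],[.075,.12,.04]])
ut=T([[172,519],[550,403],[482,178],[103,282]]); us=S([[370,537],[558,287],[340,210],[128,442]])
def W(q,P):
    c,s=np.cos(q[2]),np.sin(q[2]); P=np.atleast_2d(P)
    return np.c_[q[0]+c*P[:,0]-s*P[:,1],q[1]+s*P[:,0]+c*P[:,1],P[:,2]]
f=lambda cams:(lambda q:np.r_[tuple((proj(c,W(q,B))-u).ravel() for c,u in cams)])
for cams in([(ct,ut)],[(cs,us)],[(ct,ut),(cs,us)]):
    o=least_squares(f(cams),[.6,-.04,.2]); print(o.x,np.round(o.fun,1))
q=o.x
tops=T([[219,417],[297,391],[378,369],[457,346]]); st=S([[328,432],[372,368],[415,320],[455,277]])
for i,y in enumerate((.075,.025,-.025,-.075)):
    for c,u in((ct,tops),(cs,st)):
        h=[np.linalg.norm(proj(c,W(q,[-.025,y,z]))[0]-u[i]) for z in np.arange(.05,.075,.001)]
        print("oryb"[i],'z',.05+.001*np.argmin(h),round(min(h),2),end='; ')
    print(W(q,[-.025,y,.06])[0].round(4))
tab=T([[252,92]])[0]
tp=lambda a:[.075-.162*0+np.cos(a)*-.162+.012*np.sin(a),0,.04+.162*np.sin(a)+.012*np.cos(a)]
h=[(np.linalg.norm(proj(ct,W(q,tp(a)))[0]-tab),a) for a in np.arange(1.4,2,.01)]; a=min(h)[1];print(min(h),W(q,tp(a)))
E
python3 fit.py
```

```text
[ 0.50216719 -0.01729684  0.29109714] [-0.3 -0.1  0.3  0.8 -0.3 -0.9  0.3  0.2]
[ 0.50160881 -0.01831823  0.29906836] [ 0.1  0.8  1.  -0.9 -0.2 -0.7 -0.9  0.2]
[ 0.50178489 -0.01784366  0.29526454] [ 0.   0.2  0.6  0.7 -0.3 -0.9  0.4  0.5 -0.3  0.9  1.  -0.8 -0.2 -0.6
 -1.2  0.1]
o z 0.056 0.12; o z 0.057 0.33; [0.456  0.0466 0.06  ]
r z 0.07300000000000001 0.08; r z 0.064 0.18; [ 0.4706 -0.0012  0.06  ]
y z 0.061 0.13; y z 0.061 0.28; [ 0.4851 -0.049   0.06  ]
b z 0.055 0.31; b z 0.057 0.35; [ 0.4997 -0.0969  0.06  ]
(np.float64(0.42016158194247144), np.float64(1.8100000000000003)) [[0.6214146  0.01854234 0.19454422]]
```

>>> move_arm([
  {"spin": -0.142},
  {"spin": -0.142},
  {"spin": -0.142},
  {"spin": -0.142},
  {"spin": -0.14},
  {"dy": -3.5, "dx": -0.3},
  {"dy": -3.5, "dx": -0.3},
  {"dy": -3.5, "dx": -0.3},
  {"dy": -3.5, "dx": -0.3},
  {"dy": -3.5, "dx": -0.3},
  {"dy": -3.5, "dx": -0.3},
  {"dy": -3.5, "dx": -0.3},
], claw=0, squeeze=20)

```text
$.steps[0]: bad value
```

>>> move_arm([
  {"dx": 0, "dy": 0, "dz": 0, "spin": -0.142},
  {"dx": 0, "dy": 0, "dz": 0, "spin": -0.142},
  {"dx": 0, "dy": 0, "dz": 0, "spin": -0.142},
  {"dx": 0, "dy": 0, "dz": 0, "spin": -0.142},
  {"dx": 0, "dy": 0, "dz": 0, "spin": -0.14},
  {"dx": -0.3, "dy": -3.5, "dz": 0, "spin": 0},
  {"dx": -0.3, "dy": -3.5, "dz": 0, "spin": 0},
  {"dx": -0.3, "dy": -3.5, "dz": 0, "spin": 0},
  {"dx": -0.3, "dy": -3.5, "dz": 0, "spin": 0},
  {"dx": -0.3, "dy": -3.5, "dz": 0, "spin": 0},
  {"dx": -0.3, "dy": -3.5, "dz": 0, "spin": 0},
  {"dx": -0.3, "dy": -3.5, "dz": 0, "spin": 0},
], claw=0, squeeze=20)

```text
time: 1.4
ee_pos: [0.3424, 0.3427, 0.4047]
eef_rot: [-0.147, 0.989, 0.0, 0.0]
ft_force: [0.9, -0.1, 0.4]
width: 0.0027
grip_force: 0.0
```

```bash
cat > go.py <<'E'
from h import *
import sys
from scipy.spatial.transform import Rotation as Ro
# args: target world x y tipz
q=[.50178,-.01784,.2953]
s=telemetry.read_state(); R=Ro.from_quat(s["eef_rot"]).as_matrix(); p=np.array(s["ee_pos"])
bx,by,bz=map(float,sys.argv[1:4]); c,sn=np.cos(q[2]),np.sin(q[2])
t=np.array([q[0]+c*bx-sn*by,q[1]+sn*bx+c*by,bz+r.tips_ahead])
ty=R[:,1]; want=q[2]+np.pi/2; 
print("delta tool cm",(R.T@(t-p)*100).round(2),"spin",round(-(want-np.arctan2(ty[1],ty[0])),3),"tilt",R[:,2].round(3),"t",s["time"],"F",np.round(s["ft_force"],1),"tipz",round(p[2]-r.tips_ahead,4),"w",s["width"],"j",np.round(s["joint_positions"],2))
E
python3 go.py -.025 .075 .08
```

```text
delta tool cm [ -2.26 -31.64  14.25] spin -0.0 tilt [-0.  0. -1.] t 1.4 F [ 0.9 -0.1  0.4] tipz 0.2225 w 0.002692571061637103 j [-0.85  0.03 -0.04  1.82  0.    1.3   0.99]
```

>>> move_arm([
  {"dx": -0.3, "dy": -3.5, "dz": 0, "spin": 0},
  {"dx": -0.3, "dy": -3.5, "dz": 0, "spin": 0},
  {"dx": -0.3, "dy": -3.5, "dz": 0, "spin": 0},
  {"dx": -0.3, "dy": -3.5, "dz": 0, "spin": 0},
  {"dx": -0.3, "dy": -3.5, "dz": 0, "spin": 0},
  {"dx": -0.3, "dy": -3.5, "dz": 0, "spin": 0},
  {"dx": -0.3, "dy": -3.5, "dz": 0, "spin": 0},
  {"dx": 0, "dy": -3.5, "dz": 3, "spin": 0},
  {"dx": 0, "dy": -2.5, "dz": 3, "spin": 0},
  {"dx": 0, "dy": 0, "dz": 3, "spin": 0},
  {"dx": 0, "dy": 0, "dz": 3, "spin": 0},
  {"dx": 0, "dy": 0, "dz": 0, "spin": 0},
])

```text
time: 2.6
ee_pos: [0.4495, 0.0581, 0.2816]
eef_rot: [-0.147, 0.989, -0.001, -0.003]
ft_force: [-0.8, -0.2, 0.3]
width: 0.0004
grip_force: 0.0
```

```bash
python3 go.py -.025 .075 .058
```

```text
delta tool cm [-0.32 -1.29  4.14] spin -0.0 tilt [-0.006 -0.002 -1.   ] t 2.6 F [-0.8 -0.2  0.3] tipz 0.0994 w 0.0003805366234569755 j [-0.53  0.06  0.31  2.06 -0.02  1.03  1.66]
```

>>> move_arm([
  {"dx": -0.3, "dy": -1.3, "dz": 0, "spin": 0},
  {"dx": 0, "dy": 0, "dz": 1.5, "spin": 0},
  {"dx": 0, "dy": 0, "dz": 1.2, "spin": 0},
  {"dx": 0, "dy": 0, "dz": 0.8, "spin": 0},
  {"dx": 0, "dy": 0, "dz": 0.6, "spin": 0},
  {"dx": 0, "dy": 0, "dz": 0.2, "spin": 0},
  {"dx": 0, "dy": 0, "dz": 0, "spin": 0},
  {"dx": 0, "dy": 0, "dz": 0, "spin": 0},
])

```text
time: 3.4
ee_pos: [0.4577, 0.047, 0.2421]
eef_rot: [-0.147, 0.989, 0.0, 0.0]
ft_force: [-0.0, 0.0, -0.1]
width: 0.0003
grip_force: 0.0
```

```bash
python3 go.py -.025 .075 .058
```

```text
delta tool cm [0.17 0.01 0.19] spin -0.0 tilt [ 0.  0. -1.] t 3.4 F [-0.   0.  -0.1] tipz 0.0599 w 0.0003218697485393178 j [-0.51  0.14  0.32  2.08 -0.05  0.93  1.71]
```

>>> move_arm([
  {"dx": 0.15, "dy": 0, "dz": 0.2, "spin": 0},
  {"dx": 0, "dy": 0, "dz": 0.2, "spin": 0},
  {"dx": 0, "dy": 0, "dz": 0, "spin": 0},
  {"dx": 0, "dy": 0, "dz": 0, "spin": 0},
])

```text
time: 3.8
ee_pos: [0.4571, 0.0466, 0.2403]
eef_rot: [-0.147, 0.989, 0.001, 0.001]
ft_force: [-9.6, -0.9, 30.2]
width: 0.0003
grip_force: 15.3
```

>>> move_arm([
  {"dx": 0, "dy": 0, "dz": -2, "spin": 0},
  {"dx": 0, "dy": -2.5, "dz": 0, "spin": 0},
  {"dx": 0, "dy": -2.5, "dz": 0, "spin": 0},
  {"dx": 0, "dy": 0, "dz": 0.6, "spin": 0},
  {"dx": 0, "dy": 0, "dz": 0.4, "spin": 0},
  {"dx": 0, "dy": 0, "dz": 0.3, "spin": 0},
  {"dx": 0, "dy": 0, "dz": 0.3, "spin": 0},
  {"dx": 0, "dy": 0, "dz": 0.2, "spin": 0},
  {"dx": 0, "dy": 0, "dz": 0.2, "spin": 0},
  {"dx": 0, "dy": 0, "dz": 0, "spin": 0},
  {"dx": 0, "dy": 0, "dz": 0, "spin": 0},
])

```text
time: 4.9
ee_pos: [0.4709, -0.0013, 0.2402]
eef_rot: [-0.147, 0.989, 0.0, 0.0]
ft_force: [-16.1, -5.8, 41.5]
width: 0.0006
grip_force: 20.8
```

```bash
python3 go.py -.025 .025 .058
```

```text
delta tool cm [0.03 0.02 0.  ] spin 0.0 tilt [ 0.     0.001 -1.   ] t 4.9 F [-16.1  -5.8  41.5] tipz 0.058 w 0.0006380270809503427 j [-0.44  0.17  0.37  2.06 -0.07  0.93  1.84]
```

>>> move_arm([
  {"dx": 0, "dy": 0, "dz": -2, "spin": 0},
  {"dx": 0, "dy": -2.5, "dz": 0, "spin": 0},
  {"dx": 0, "dy": -2.5, "dz": 0, "spin": 0},
  {"dx": 0, "dy": 0, "dz": 0.6, "spin": 0},
  {"dx": 0, "dy": 0, "dz": 0.4, "spin": 0},
  {"dx": 0, "dy": 0, "dz": 0.3, "spin": 0},
  {"dx": 0, "dy": 0, "dz": 0.3, "spin": 0},
  {"dx": 0, "dy": 0, "dz": 0.2, "spin": 0},
  {"dx": 0, "dy": 0, "dz": 0.15, "spin": 0},
  {"dx": 0, "dy": 0, "dz": 0, "spin": 0},
  {"dx": 0, "dy": 0, "dz": 0, "spin": 0},
])

```text
time: 6.0
ee_pos: [0.4852, -0.0485, 0.2403]
eef_rot: [-0.148, 0.989, 0.001, -0.0]
ft_force: [-14.1, -3.0, 36.7]
width: 0.0005
grip_force: 18.3
```

```bash
python3 go.py -.025 -.025 .058
```

```text
delta tool cm [ 0.02 -0.05  0.01] spin 0.001 tilt [-0.     0.001 -1.   ] t 6.0 F [-14.1  -3.   36.7] tipz 0.0581 w 0.0004961367756633161 j [-0.37  0.2   0.41  2.02 -0.1   0.94  1.96]
```

>>> move_arm([
  {"dx": 0, "dy": 0, "dz": -2, "spin": 0},
  {"dx": 0, "dy": -2.5, "dz": 0, "spin": 0},
  {"dx": 0, "dy": -2.5, "dz": 0, "spin": 0},
  {"dx": 0, "dy": 0, "dz": 0.6, "spin": 0},
  {"dx": 0, "dy": 0, "dz": 0.4, "spin": 0},
  {"dx": 0, "dy": 0, "dz": 0.3, "spin": 0},
  {"dx": 0, "dy": 0, "dz": 0.3, "spin": 0},
  {"dx": 0, "dy": 0, "dz": 0.2, "spin": 0},
  {"dx": 0, "dy": 0, "dz": 0.15, "spin": 0},
  {"dx": 0, "dy": 0, "dz": 0, "spin": 0},
  {"dx": 0, "dy": 0, "dz": 0, "spin": 0},
])

```text
time: 7.1
ee_pos: [0.4998, -0.0962, 0.2404]
eef_rot: [-0.147, 0.989, 0.001, 0.0]
ft_force: [-11.5, 3.5, 26.8]
width: 0.0006
grip_force: 13.1
```

```bash
python3 go.py -.025 -.075 .058
```

```text
delta tool cm [ 0.03 -0.06  0.02] spin 0.001 tilt [-0.     0.002 -1.   ] t 7.1 F [-11.5   3.5  26.8] tipz 0.0582 w 0.000604344704279266 j [-0.29  0.25  0.44  1.97 -0.13  0.95  2.08]
```

All four relays are at 58 mm. Next the tool goes up and over the cover, behind it.

>>> move_arm([
  {"dx": 0, "dy": 0, "dz": -3.6, "spin": 0},
  {"dx": 0, "dy": 0, "dz": -3.6, "spin": 0},
  {"dx": 0, "dy": 0, "dz": -3.6, "spin": 0},
  {"dx": 0, "dy": 0, "dz": -3.6, "spin": 0},
  {"dx": 0, "dy": 0, "dz": -3.6, "spin": 0},
  {"dx": 0, "dy": 1.5, "dz": -1, "spin": 0},
  {"dx": 0, "dy": 3, "dz": -0.5, "spin": 0},
  {"dx": 0, "dy": 3, "dz": 0, "spin": 0},
  {"dx": 0, "dy": 0, "dz": 0, "spin": 0},
  {"dx": 0, "dy": 0, "dz": 0, "spin": 0},
])

```text
time: 8.1
ee_pos: [0.4778, -0.0247, 0.4337]
eef_rot: [-0.148, 0.989, 0.0, 0.0]
ft_force: [-0.2, -0.5, 0.7]
width: 0.0006
grip_force: 0.0
```

```bash
python3 go.py .185 0 .245
python3 - <<'E'
from h import *
c=snap("side","s1")
E
```

```text
delta tool cm [-20.99  -0.08   0.66] spin 0.002 tilt [ 0.  0. -1.] t 8.1 F [-0.2 -0.5  0.7] tipz 0.2515 w 0.0005758529617939296 j [-0.43 -0.03  0.38  1.81  0.01  1.36  1.82]
```

View pics/s1.png

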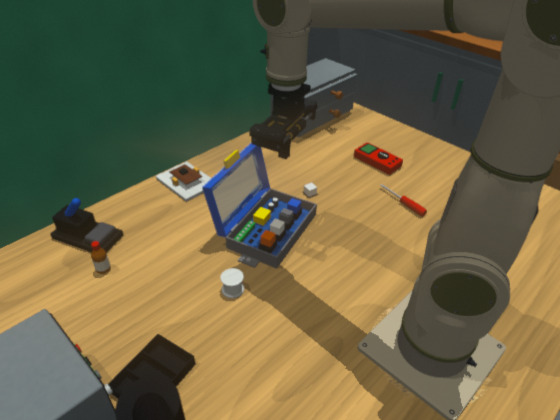

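The side view shows the gripper held above the box and all relays level. The cover is still open, with its yellow tab at about (232,158).

>>> move_arm([
  {"dx": -3, "dy": 0, "dz": 0, "spin": 0},
  {"dx": -3, "dy": 0, "dz": 0, "spin": 0},
  {"dx": -3, "dy": 0, "dz": 0, "spin": 0},
  {"dx": -3, "dy": 0, "dz": 0, "spin": 0},
  {"dx": -3, "dy": 0, "dz": 0, "spin": 0},
  {"dx": -3, "dy": 0, "dz": 0, "spin": 0},
  {"dx": -3, "dy": 0, "dz": 0, "spin": 0},
  {"dx": 0, "dy": 0, "dz": 0, "spin": 0},
])

```text
time: 8.95
ee_pos: [0.6813, 0.0366, 0.4313]
eef_rot: [-0.147, 0.989, -0.0, -0.001]
ft_force: [-0.2, -0.1, -0.5]
width: 0.0006
grip_force: 0.0
```

```bash
python3 go.py .185 0 .17
python3 - <<'E'
exec(open('fit.py').read().split("for cams")[0])
q=[.50178,-.01784,.2953]
tp=lambda a:[.075+np.cos(a)*-.162+.012*np.sin(a),0,.04+.162*np.sin(a)+.012*np.cos(a)]
print(min((np.linalg.norm(proj(cs,W(q,tp(a)))[0]-[232,158]),a) for a in np.arange(1.4,2,.01)))
cv2.imwrite('pics/s2.png',np.hstack([cv2.resize(cs["img"][100:280,160:360,::-1],(400,360)),cv2.resize(ct["img"][90:270,170:370,::-1],(400,360))]))
E
```

```text
delta tool cm [0.24 0.02 7.91] spin 0.001 tilt [-0.002 -0.001 -1.   ] t 8.95 F [-0.2 -0.1 -0.5] tipz 0.2491 w 0.0005894521190227347 j [-0.38  0.47  0.39  1.26 -0.17  1.45  1.86]
(np.float64(0.6172380056477873), np.float64(1.7900000000000003))
```

View pics/s2.png

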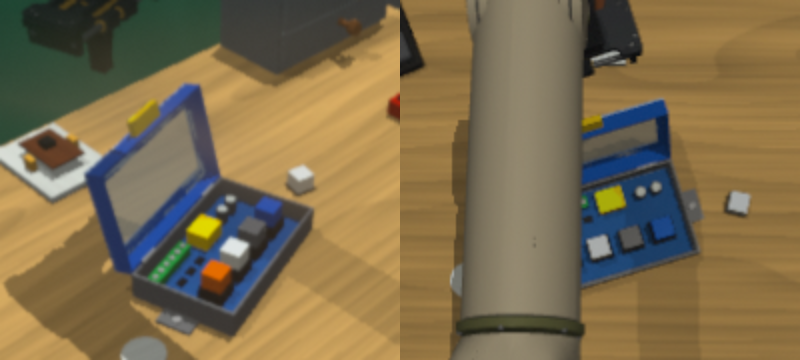

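>>> move_arm([
  {"dx": 0, "dy": 0, "dz": 2.5, "spin": 0},
  {"dx": 0, "dy": 0, "dz": 2.5, "spin": 0},
  {"dx": 0, "dy": 0, "dz": 2.3, "spin": 0},
  {"dx": 1.5, "dy": 0, "dz": 0, "spin": 0},
  {"dx": 1.3, "dy": 0, "dz": 0, "spin": 0},
  {"dx": 1.3, "dy": 0, "dz": 0, "spin": 0},
  {"dx": 1.2, "dy": 0, "dz": 0, "spin": 0},
  {"dx": 1.2, "dy": 0, "dz": 0, "spin": 0},
  {"dx": 1.2, "dy": 0, "dz": 0, "spin": 0},
  {"dx": 0, "dy": 0, "dz": 0, "spin": 0},
])

```text
time: 10.05
ee_pos: [0.6041, 0.012, 0.3619]
eef_rot: [-0.146, 0.989, 0.0, 0.001]
ft_force: [-0.1, 0.3, -0.5]
width: -0.0002
grip_force: 0.0
```

```bash
python3 go.py .0872 0 .1775
```

```text
delta tool cm [1.93 0.12 0.22] spin -0.002 tilt [ 0.002  0.001 -1.   ] t 10.05 F [-0.1  0.3 -0.5] tipz 0.1797 w -0.000160697404026933 j [-0.41  0.32  0.39  1.6  -0.13  1.25  1.87]
```

>>> move_arm([
  {"dx": 1, "dy": 0, "dz": 0.1, "spin": 0},
  {"dx": 1, "dy": 0, "dz": 0.1, "spin": 0},
  {"dx": 1.4, "dy": 0, "dz": 0.1, "spin": 0},
  {"dx": 1.35, "dy": 0, "dz": 0.15, "spin": 0},
  {"dx": 1.3, "dy": 0, "dz": 0.35, "spin": 0},
  {"dx": 1.3, "dy": 0, "dz": 0.45, "spin": 0},
  {"dx": 0, "dy": 0, "dz": 0, "spin": 0},
])

```text
time: 10.75
ee_pos: [0.5333, -0.0088, 0.3476]
eef_rot: [-0.147, 0.989, 0.0, -0.001]
ft_force: [0.3, -0.7, -1.1]
width: 0.0005
grip_force: 0.0
```

```bash
python3 go.py .0091 0 .1549
python3 - <<'E'
from h import *
cs=imaging.camera("side");ct=imaging.camera("top")
cv2.imwrite('pics/s3.png',np.hstack([cv2.resize(cs["img"][100:280,160:360,::-1],(400,360)),cv2.resize(ct["img"][90:270,170:370,::-1],(400,360))]))
E
```

```text
delta tool cm [2.37 0.05 1.05] spin -0.001 tilt [-0.002  0.    -1.   ] t 10.75 F [ 0.3 -0.7 -1.1] tipz 0.1654 w 0.0004714499689181723 j [-0.42  0.17  0.39  1.8  -0.07  1.19  1.86]
```

View pics/s3.png

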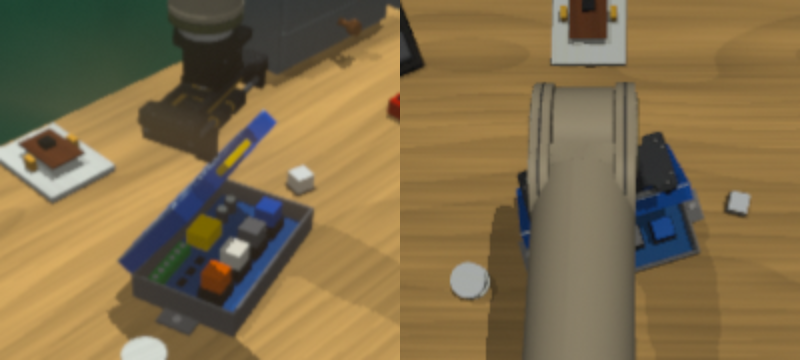

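The cover follows the finger. It stands at about 1 rad with the fingertip at its free edge, (208,150) in the crop. I'll carry on along the arc.

>>> move_arm([
  {"dx": 1.2, "dy": 0, "dz": 0.5, "spin": 0},
  {"dx": 1.2, "dy": 0, "dz": 0.6, "spin": 0},
  {"dx": 1.1, "dy": 0, "dz": 0.8, "spin": 0},
  {"dx": 1.0, "dy": 0, "dz": 0.9, "spin": 0},
  {"dx": 0.9, "dy": 0, "dz": 1.0, "spin": 0},
  {"dx": 0.8, "dy": 0, "dz": 1.1, "spin": 0},
  {"dx": 0.7, "dy": 0, "dz": 1.2, "spin": 0},
  {"dx": 0.6, "dy": 0, "dz": 1.2, "spin": 0},
  {"dx": 0, "dy": 0, "dz": 0, "spin": 0},
])

```text
time: 11.75
ee_pos: [0.462, -0.03, 0.2734]
eef_rot: [-0.147, 0.989, 0.0, -0.002]
ft_force: [-0.2, -0.1, -0.6]
width: 0.0003
grip_force: 0.0
```

```bash
python3 go.py -.0505 0 .066
```

```text
delta tool cm [0.88 0.   2.52] spin -0.0 tilt [-0.003 -0.    -1.   ] t 11.75 F [-0.2 -0.1 -0.6] tipz 0.0912 w 0.0002854597635107151 j [-0.41  0.1   0.4   2.05 -0.04  1.01  1.87]
```

>>> move_arm([
  {"dx": 0.4, "dy": 0, "dz": 0.8, "spin": 0},
  {"dx": 0.3, "dy": 0, "dz": 0.8, "spin": 0},
  {"dx": 0, "dy": 0, "dz": 0.6, "spin": 0},
  {"dx": 0, "dy": 0, "dz": 0.4, "spin": 0},
  {"dx": 0, "dy": 0, "dz": 0.1, "spin": 0},
  {"dx": 0, "dy": 0, "dz": 0, "spin": 0},
  {"dx": 0, "dy": 0, "dz": 0, "spin": 0},
])

```text
time: 12.45
ee_pos: [0.4562, -0.032, 0.2485]
eef_rot: [-0.147, 0.989, 0.0, -0.001]
ft_force: [-8.0, 0.1, 12.2]
width: 0.0004
grip_force: 6.5
```

```bash
python3 go.py -.0505 0 .066
```

```text
delta tool cm [0.28 0.02 0.03] spin -0.0 tilt [-0.002  0.    -1.   ] t 12.45 F [-8.   0.1 12.2] tipz 0.0663 w 0.00038745065422012004 j [-0.4   0.12  0.4   2.08 -0.06  0.95  1.89]
```

>>> move_arm([
  {"dx": 0, "dy": 0, "dz": 0.1, "spin": 0},
  {"dx": 0, "dy": 0, "dz": 0, "spin": 0},
  {"dx": 0, "dy": 0, "dz": 0, "spin": 0},
  {"dx": 0, "dy": 0, "dz": 0, "spin": 0},
  {"dx": 0, "dy": 0, "dz": -1, "spin": 0},
  {"dx": 0, "dy": 0, "dz": -3, "spin": 0},
  {"dx": 0, "dy": 0, "dz": -3.5, "spin": 0},
  {"dx": 0, "dy": 0, "dz": -3.5, "spin": 0},
  {"dx": 0, "dy": 0, "dz": -2, "spin": 0},
  {"dx": 0, "dy": 0, "dz": 0, "spin": 0},
  {"dx": 0, "dy": 0, "dz": 0, "spin": 0},
])

```text
time: 13.55
ee_pos: [0.4564, -0.0317, 0.377]
eef_rot: [-0.147, 0.989, 0.0, 0.0]
ft_force: [1.2, 0.1, 0.0]
width: 0.0007
grip_force: 0.0
```

Run:
```python
from h import *
cs=imaging.camera("side"); cv2.imwrite('pics/s4.png',cv2.resize(cs["img"][130:280,180:350,::-1],(680,600)))
```

```text
(no output)
```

View pics/s4.png

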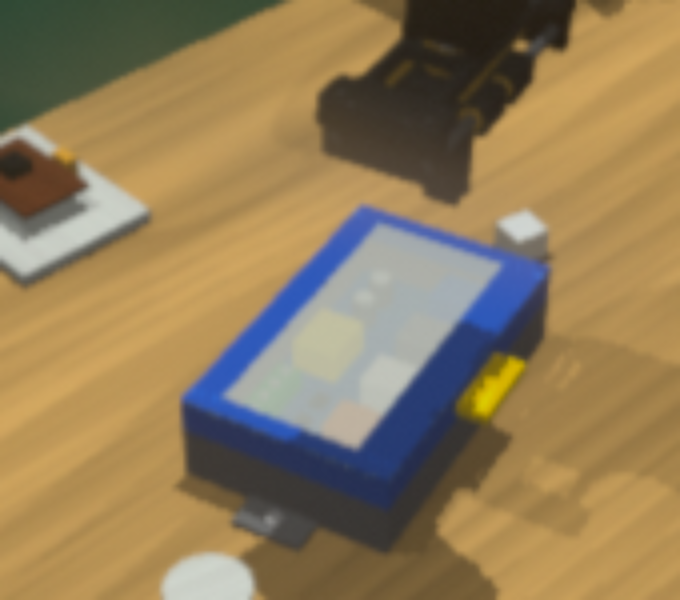

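The cover lies level and shut on the box, with the yellow tab at (490,385) at the front. The gripper is clear above it.

```bash
python3 -c "
from bench import job
print(job.close_job())"
```

```text
the job is handed in; nothing more can be done
None
```

I pressed all four relays fully home and then pressed the cover shut; no bystander was touched that I could see, and the job was handed in at about 13.6 s of the 51 s allowed (no verdict was returned).

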